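# Unload the lathe's catch tray

### The arm

A 6-joint arm with a two-finger parallel gripper is mounted at the origin on the work surface. World frame = base frame: x ahead of the robot, y to its left, z up, the work surface at z = 0. Lengths are in m, angles in rad, forces in N, time in s.
With the tool pointing down it reaches from about 0.3 to 0.775 m from the base axis. Payload 14.6 kg.
Tool frame: the origin (TCP) lies midway between the tips of the shut fingers; the grasp point (between the pads) lies 19 mm behind it (ctrl.pinch_z is the z of the grasp point in the tool frame, in m); z points along the fingers, y is the line along which they close (so a half turn about z gives the same grasp; the last joint's range is limited). The gripper opens to 94 mm and grips with 3 to 60 N. Pads are 16 mm wide; open, the fingers measure 119 mm over their backs; the gripper's body (75 mm by 177 mm) begins 78 mm behind the grasp point.
Start: joints at [-1.336, 0.3, 1.521, -0, 1.321, -0.067], TCP at [0.163, -0.525, 0.174] pointing down, gripper open.
Joint ranges: [-3.03, 3.03], [-0.79, 2.21], [0.23, 2.52], [-1.04, 4.18], [0, 3.07], [-2.55, 2.55]. Speed limits (rad/s): [2.22, 2.22, 2.57, 3.14, 3.14, 3.14].

### API

Orientations are given as [roll, pitch, yaw] about the fixed x, y, z axes, in that order (R = Rz(yaw) Ry(pitch) Rx(roll)).
In Python, from station import ctrl, camera, ticket gives the robot as it stands. The module is installed in compiled form; this text tells all that it offers.
- The arm moves only by the shell command python3 -m inch 'ROWS' [FORCE]. ROWS is text: rows parted by semicolons, each of 7 numbers parted by spaces: the opening, from -1 (shut) to 1 (fully open), then the shift along the tool's x, y, z in units of 0.03 m (1.0 is 0.03 m), then the turn, a rotation vector about the tool's x, y, z in units of 10 degrees (1.0 is 10 degrees). In form: grip dx dy dz rx ry rz; .... A call has 1 to 10 rows; each row shifts and turns the commanded pose from where the row before left it, along the tool's axes as they then stand; what a row does not reach is not made up. A row lasts 1/8 s, in which the tool goes at most 62.5 mm and 10.7 degrees, less where a joint would pass 70% of its speed; a pose out of reach is approached as far as the arm can. A call with a number of a shift or a turn outside -1 to 1 is refused whole. A call with a gripper value outside its range is refused whole. The fingers move at their own pace and stop on an object; FORCE is the grip in N (left out, the last holds). Time passes only in rows, so rows that do not move let the fingers close. It gives the time, the measured TCP pose, the force, the opening and the grip force at its end, in the units of the state.
- ctrl.get_obs(): the state, without advancing time (a new reading comes with each control period).
- camera(name): name is "side" or "top"; returns a dict with "img" (480x640x3 uint8, blue, green, red), "range_z" (480x640 float32, m along the optical axis (not along the pixel's ray), 0 where there is no reading), "intrinsics" (3x3 intrinsics, pixels), "view" (4x4, takes a point from world to camera coordinates). Camera axes: x right, y down, z forward; pixel columns grow to the right and rows downward; lengths in m; the calibration is good to about 2 mm. A picture is of the moment at which its call begins.
- ticket.hand_in(): hands the job in; it is judged then, once.
The state is a dict: "time_s": time; "qpos": joint angles; "joint_vel": joint speeds; "tau": joint torques, N m; "ee_pos": TCP position; "eef_rot": TCP orientation; "force": force on the tool from outside, world axes, zero at the start; "moment": the same for the moment, N m; "grip_width": finger opening in m; "grip_force": force on a finger pad.
Only numpy, scipy, OpenCV 4.12 (cv2) and the standard library are available. Lean on these libraries where they do the work, as an engineer would, in place of code of your own. Each camera call takes 0.05 s, during which the arm holds its last target. There are 200 camera calls.

### The job

Slide back the clear cover of the lathe's catch tray and move the two finished fittings (the ones with a turned round spigot) into the red two-cell tote, one in each cell: set each down gently, not dropped, lying flat and square in its cell with the spigot pointing to the tote's low front lip. Leave the plain square bar offcut in the catch tray, then slide the cover shut until you feel it meet its stop. Do not disturb the other things on the bench.

Things in the scene. Friction and masses are not known exactly. Their poses are not given: they have to be found in the camera images.
- catcher: grey metal catch tray, black floor, fixed, in front of the robot to the left or right. Origin: underside of the tray's centre; x points away from the robot within 9 degrees. Inside 195 (x) by 340 mm (y), floor 6 mm above the bench, walls to 55 mm, side runners to 66 mm; beyond it, x = 95 to 300 mm, a deck 55 high. Fittings and offcut lie along y, in any order, 100 mm apart, x -35 to 5 mm
- cover (a joint): opening of the clear cover over the catch tray, m: 0 shut (against its stop), 0.185 fully open over the deck; grows as it slides along the catcher's +x. Starts 0 to 0.03. Clear sheet 196 x 346 x 5 mm, top 62 mm above the bench. It slides with about 2.5 N of friction plus 6 N per m/s and stays where it is left
- cover_tab (a point): top centre of the aluminium grip tab standing on the cover near its front edge, 90 mm above the bench: 12 mm thick along the catcher's x, 70 mm long along y, 28 mm tall. Pinch it from above, fingers closing along the catcher's x; it moves with the cover (x = -75 mm in the catcher's frame when shut). Axes as the catcher's
- fitting_a: finished steel fitting: square body 32 x 32 mm, 36 mm long, with a round spigot 22 mm long (22 mm diameter for 10 mm, then 18 mm) on the middle of one end; about 0.33 kg. Starts lying on a flat in the catch tray, spigot within about 70 degrees of the tray's near side (-x). Origin: centre of the underside of the square body; x along the spigot, z up
- fitting_b: second finished steel fitting: square body 32 x 32 mm, 36 mm long, with a round spigot 22 mm long (22 mm diameter for 10 mm, then 18 mm) on the middle of one end; about 0.33 kg. Starts lying on a flat in the catch tray, spigot within about 70 degrees of the tray's near side (-x). Origin: centre of the underside of the square body; x along the spigot, z up
- fitting_a_tip (a point): centre of the end face of fitting_a's spigot, 40 mm from the body's middle along x, 16 mm above the underside
- fitting_b_tip (a point): the same point of fitting_b
- offcut: plain square steel bar offcut 46 (x) x 32 x 32 mm, no spigot, lying in the catch tray among the fittings; it stays in the tray. Origin: centre of its underside
- tote: red plastic open tote, fixed, on the other side from the catch tray, 130 (x) by 320 mm (y). Origin: underside centre; x points away from the robot within 9 degrees. Floor 5 mm thick, back and side walls 50 mm high, divider across the middle 30 mm high, low front lip (-x side, towards the robot) 18 mm high. Each cell inside 120 mm (x) by 152 mm (y)
- cell0 (a point): middle of the floor of the tote's -y (right) cell, 5 mm above the bench; axes as the tote's
- cell1 (a point): middle of the floor of the tote's +y (left) cell; axes as the tote's
- lip0 (a point): top of the front lip in front of cell0, middle
- lip1 (a point): top of the front lip in front of cell1, middle
- oil: bystander: white bottle 44 mm across, 100 mm tall, standing behind the tote (beyond it from the robot). Origin: underside centre
- chuck_key: bystander: steel T-handled chuck key, 80 mm long, lying behind the tote, under 20 mm high. Origin: underside, near the crossbar
- caliper: bystander: flat steel caliper 160 mm long, 10 mm high, lying crosswise behind the tote. Origin: underside centre
- drill: bystander: cordless drill lying on its side at the left edge of the bench, about 250 x 300 mm, 60 mm high. Origin: near its handle
- screwdriver: bystander: screwdriver 160 mm long lying at the right edge of the bench

How it is judged:
On the way, in this order (a step that is already met when the one before it is completed fails the run):
1. the cover is slid open (value of joint cover above 0.08 m), for 0.2 s.
2. both fittings lie in the tote, one in each cell, spigots to the front lip (((x of fitting_a in the frame of cell0 between -0.06 and 0.06 m and y of fitting_a in the frame of cell0 between -0.076 and 0.076 m and z of fitting_a in the frame of cell0 between -0.01 and 0.04 m and angle between the x axis of each of fitting_a, fitting_b and the x axis of tote, either way round below 0.35 rad and x of lip0 in the frame of fitting_a above 0 m and angle between fitting_a's own x axis and vertical between 1.42 and 1.72 rad and x of fitting_b in the frame of cell1 between -0.06 and 0.06 m and y of fitting_b in the frame of cell1 between -0.076 and 0.076 m and z of fitting_b in the frame of cell1 between -0.01 and 0.04 m and x of lip1 in the frame of fitting_b above 0 m and angle between fitting_b's own x axis and vertical between 1.42 and 1.72 rad) or (x of fitting_a in the frame of cell1 between -0.06 and 0.06 m and y of fitting_a in the frame of cell1 between -0.076 and 0.076 m and z of fitting_a in the frame of cell1 between -0.01 and 0.04 m and angle between the x axis of each of fitting_a, fitting_b and the x axis of tote, either way round below 0.35 rad and x of lip1 in the frame of fitting_a above 0 m and angle between fitting_a's own x axis and vertical between 1.42 and 1.72 rad and x of fitting_b in the frame of cell0 between -0.06 and 0.06 m and y of fitting_b in the frame of cell0 between -0.076 and 0.076 m and z of fitting_b in the frame of cell0 between -0.01 and 0.04 m and x of lip0 in the frame of fitting_b above 0 m and angle between fitting_b's own x axis and vertical between 1.42 and 1.72 rad)) and linear speed of each of fitting_a, fitting_b below 0.02 m/s), for 0.2 s.
At the end, for the whole second after the job is handed in: One fitting lies at rest in each cell of the tote, flat (within 8 degrees), square to the tote within 20 degrees, spigot towards the low front lip; the offcut is in the catch tray; the cover is shut to within 4 mm of its stop (all of step 2 and x of offcut in the frame of catcher between -0.097 and 0.097 m and y of offcut in the frame of catcher between -0.172 and 0.172 m and z of offcut in the frame of catcher below 0.05 m and value of joint cover below 0.004 m); the robot touches nothing.
It fails at once if a fitting is dropped or thrown into the tote (faster than 0.75 m/s below the tote's rim) ((x of fitting_a in the frame of tote between -0.065 and 0.065 m and y of fitting_a in the frame of tote between -0.16 and 0.16 m and z of fitting_a in the frame of tote below 0.045 m and linear speed of fitting_a above 0.75 m/s) or (x of fitting_b in the frame of tote between -0.065 and 0.065 m and y of fitting_b in the frame of tote between -0.16 and 0.16 m and z of fitting_b in the frame of tote below 0.045 m and linear speed of fitting_b above 0.75 m/s)).
It fails at once if the offcut is taken out of the catch tray (not (x of offcut in the frame of catcher between -0.097 and 0.097 m and y of offcut in the frame of catcher between -0.172 and 0.172 m and z of offcut in the frame of catcher below 0.05 m)).
It fails at once if a bystander is moved by more than 40 mm (distance of any of oil, chuck_key, caliper, drill, screwdriver from where it was at the start of the episode above 0.04 m).
It also fails if it takes over 72 s, if anything falls off the work surface, if the arm or the gripper's body presses on something with over 40 N, if the wrist force passes 120 N, or if a joint passes its speed limit or range.

## Working session

There is one attempt and no reset: what is moved stays moved. The work goes in short steps, Python scripts to look and compute and a shell command to move; the robot and the scene stay as the last step left them, time stands still between calls to the robot, and variables do not carry over. Pictures are saved under pics/ and viewed, at most 10 in all, crops included, and the job is handed in when it is done.

```bash
mkdir -p pics; python3 - <<'E'
from station import ctrl,camera
import cv2,numpy as np
print(ctrl.get_obs(),ctrl.pinch_z)
for n in("top","side"):
    c=camera(n);cv2.imwrite(f"pics/{n}0.png",c["img"]);print(n,c["intrinsics"],c["view"]);np.savez(f"{n}0.npz",**c)
E
```

```text
{'time_s': 0.0, 'qpos': array([-1.33561940e+00,  3.00483276e-01,  1.52160981e+00,  5.13583186e-06,
        1.32069795e+00, -6.65775795e-02]), 'joint_vel': array([ 0.00063521, -0.00081767, -0.00201393, -0.00125728,  0.00082974,
        0.00076026]), 'tau': array([ 1.72353277e-03, -5.31801581e+01, -3.52735054e+01,  7.08469329e-02,
        2.43713718e-02, -1.08839333e-04]), 'ee_pos': array([ 0.16339507, -0.52484084,  0.17296752]), 'eef_rot': array([-3.14039725e+00, -8.46904204e-05,  3.01753184e-01]), 'force': array([ 0.71399223, -0.6777188 ,  0.15023485]), 'moment': array([-0.00127134, -0.00493028,  0.03664618]), 'grip_force': 0.0, 'grip_width': 0.09394036019671602} -0.0188
top [[572.96774018   0.         314.81180744]
 [  0.         572.96774018 242.68939547]
 [  0.           0.           1.        ]] [[-0.01712368 -0.99979005 -0.01125365  0.03431104]
 [-0.99760381  0.01783866 -0.06684626  0.58547357]
 [ 0.06703297  0.01008203 -0.99769982  1.96622966]
 [ 0.          0.          0.          1.        ]]
side [[618.49736058   0.         318.68267205]
 [  0.         618.49736058 245.99514157]
 [  0.           0.           1.        ]] [[-9.99764687e-01 -1.73551046e-02 -1.30142428e-02  5.92297975e-01]
 [-6.41790823e-05  6.02302272e-01 -7.98268106e-01  5.53281875e-02]
 [ 2.16925344e-02 -7.98079428e-01 -6.02161656e-01  1.68381138e+00]
 [ 0.00000000e+00  0.00000000e+00  0.00000000e+00  1.00000000e+00]]
```

View pics/top0.png

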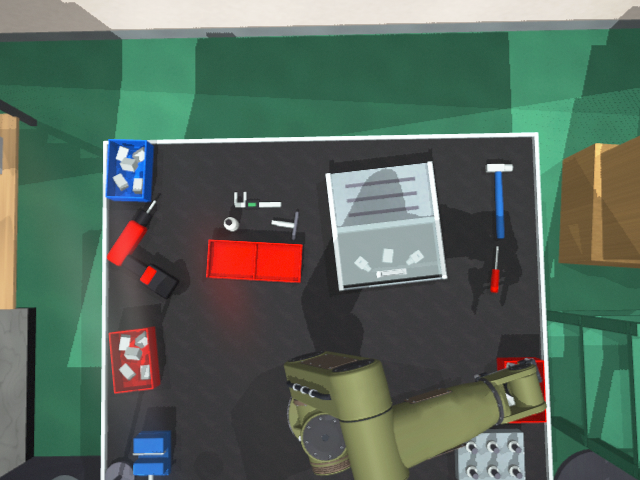

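View pics/side0.png

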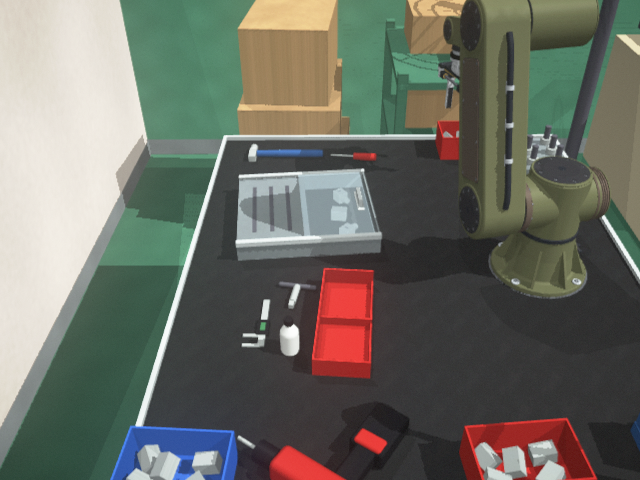

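The top view has the catch tray at about (325–447, 160–292), the tab at (391,272) and three pieces at (362,263), (388,256) and (415,257). The tote is at (207–302, 240–282). The side view shows the tray at (237–382, 170–258) and the tote at (313–374, 268–377). Next I enlarge crops of both.

```bash
python3 - <<'E'
import cv2,numpy as np
def crop(n,x0,y0,x1,y1,s):
    im=np.load(f"{n}0.npz")["img"][y0:y1,x0:x1]
    im=cv2.resize(im,None,fx=s,fy=s,interpolation=cv2.INTER_CUBIC)
    for x in range(x0-x0%-10,x1,10): cv2.putText(im,str(x),((x-x0)*s,9),0,.33,(0,255,255),1);im[10:14,int((x-x0+.5)*s)]=(0,255,255)
    for y in range(y0-y0%-10,y1,10): cv2.putText(im,str(y),(0,int((y-y0+.5)*s)),0,.33,(0,255,255),1);im[int((y-y0+.5)*s),22:26]=(0,255,255)
    return im
a=crop("top",325,230,455,300,6); cv2.imwrite("pics/c1.png",a)
cv2.imwrite("pics/c2.png",crop("side",295,160,395,260,6)[:600])
cv2.imwrite("pics/c3.png",np.vstack([np.pad(crop("top",200,232,310,290,5),((0,0),(0,50),(0,0))),np.pad(crop("side",305,262,385,380,2),((0,0),(0,440),(0,0)))]))
E
```

```text
(no output)
```

View pics/c1.png

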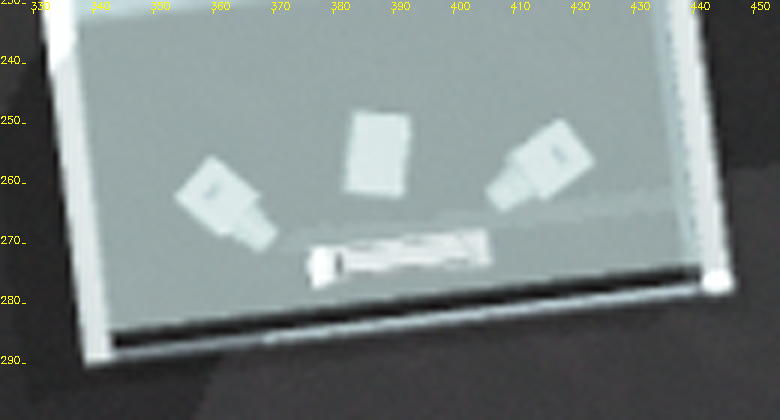

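View pics/c2.png

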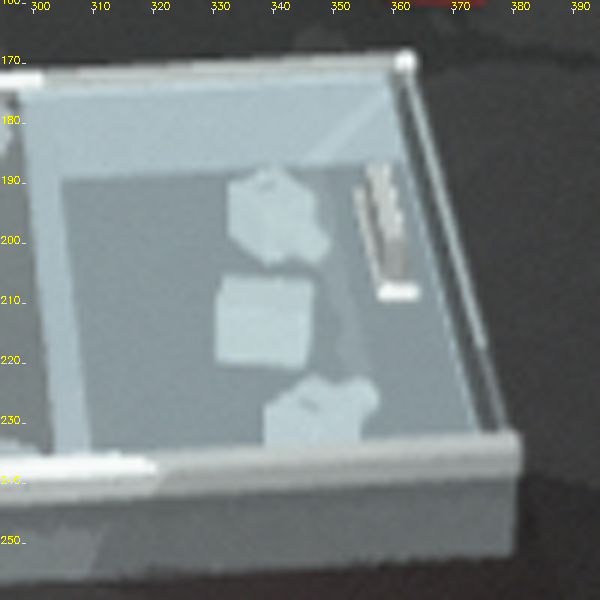

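View pics/c3.png

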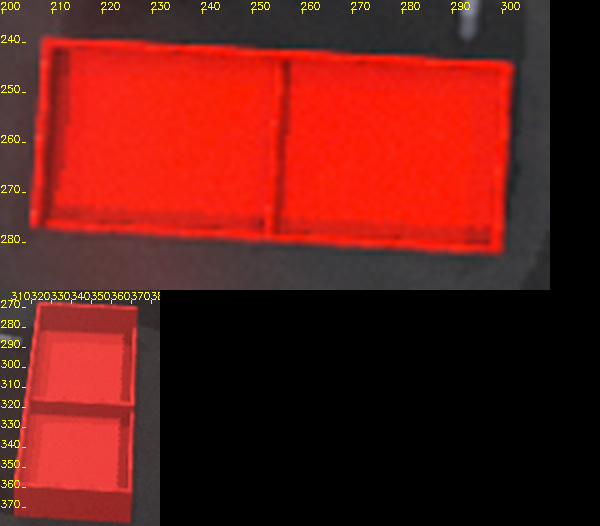

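In the top crop, the left fitting has its body around (361,261) and its tip near (370,269). The offcut is at about (387,255). The right fitting has its body around (416,256) and its tip near (407,264). The tab is at about (377–407, 269–277). In the tote, the rim corners are at about (208,239), (302,244), (206,276) and (299,281). I now triangulate and compare with depth.

```bash
cat >h.py <<'E'
import numpy as np,cv2
def load(n,f="0"): return dict(np.load(f"{n}{f}.npz"))
def cloud(c):
    K,V,D=c["intrinsics"],c["view"],c["range_z"]
    v,u=np.mgrid[:480,:640]; P=np.stack([(u-K[0,2])/K[0,0]*D,(v-K[1,2])/K[1,1]*D,D],-1)
    W=(P-V[:3,3])@V[:3,:3]; W[D==0]=np.nan; return W
def ray(c,uv):
    K,V=c["intrinsics"],c["view"]; d=np.linalg.solve(K,[uv[0],uv[1],1])@V[:3,:3]
    return -V[:3,:3].T@V[:3,3],d
def atz(c,uv,z): o,d=ray(c,uv); return o+d*(z-o[2])/d[2]
def tri(ct,ut,cs,us):
    A=np.zeros((3,3));b=np.zeros(3)
    for c,u in((ct,ut),(cs,us)):
        o,d=ray(c,u);d=d/np.linalg.norm(d);M=np.eye(3)-np.outer(d,d);A+=M;b+=M@o
    return np.linalg.solve(A,b)
E
python3 - <<'E'
from h import *
np.set_printoptions(precision=4,suppress=True,linewidth=220)
t,s=load("top"),load("side")
T,S=cloud(t),cloud(s)
print("top z mm rows 264..292 cols 366..416 step")
for v in range(246,292,2): print(v,np.round(T[v,340:446:3,2]*1000).astype(int))
c1=lambda x,y:(325+x/6-.5,230+y/6-.5)
c2=lambda x,y:(295+x/6-.5,160+y/6-.5)
for n,z,p in[("Ltip",.022,(265,240)),("Lbody",.038,(218,197)),("off",.038,(378,154)),("Rtip",.022,(498,199)),("Rbody",.038,(552,160))]: print(n,atz(t,c1(*p),z))
for n,p,q in[("off",(378,154),(266,300)),("Lbody",(218,197),(318,400)),("Rbody",(552,160),(272,185)),("cornerNR runner",(717,280),(405,60)),]: print(n,tri(t,c1(*p),s,c2(*q)))
for n,z,p in[("runner NL",.066,(97,355)),("runner NR",.066,(717,280))]: print(n,atz(t,c1(*p),z))
c3=lambda x,y:(200+x/5-.5,232+y/5-.5)
c3s=lambda x,y:(305+x/2-.5,262+(y-290)/2-.5)
for p in[(44,40),(512,65)]: print("tote back rim",atz(t,c3(*p),.05))
for p in[(35,225),(500,250)]: print("tote front",atz(t,c3(*p),.05),atz(t,c3(*p),.018))
for h in [(x,y) for x in(.40,.42,.44) for y in(.05,.12,.2,.28)]:pass
for n,C in(("T",T),("S",S)):
    m=(C[...,2]>.075)&(C[...,2]<.12)&(C[...,0]>.25)&(C[...,0]<.75)&(C[...,1]<-.02)&(C[...,1]>-.5)
    print(n,m.sum()); print(C[m][:40] if m.sum()<200 else (C[m].min(0),C[m].max(0)))
E
```

```text
top z mm rows 264..292 cols 366..416 step
246 [                  55                   63                   72                   54                   53                   59                   62                   67                   57                   63
                   71                   62                   64                   65                   63                   63                   59                   64                   54                   59
                   60                   59                   61                   63                   53                   61                   64                   63                   62                   77
                   72                   61                   64                   64                   66 -9223372036854775808]
248 [61 63 68 58 54 68 71 66 54 67 57 69 62 51 65 58 66 63 58 59 62 58 66 68 59 73 60 68 61 64 63 56 68 68 62  4]
250 [62 61 64 58 49 64 58 59 62 62 68 68 60 68 54 56 63 66 60 63 68 67 54 62 64 58 55 60 62 73 55 63 60 60 57  3]
252 [63 65 57 61 53 64 52 70 73 62 61 72 67 67 59 54 57 61 61 61 
[... 4050 characters left out ...]
4 -0.2512  0.0851]
 [ 0.482  -0.2403  0.0919]
 [ 0.4792 -0.2373  0.0937]
 [ 0.4734 -0.2353  0.095 ]
 [ 0.4844 -0.25    0.0824]
 [ 0.4819 -0.2409  0.088 ]
 [ 0.4792 -0.2349  0.0918]
 [ 0.476  -0.24    0.0886]
 [ 0.4734 -0.2335  0.0927]
 [ 0.4842 -0.2533  0.0768]
 [ 0.4821 -0.2332  0.0894]
 [ 0.4795 -0.2267  0.0934]
 [ 0.4762 -0.2334  0.0893]
 [ 0.4734 -0.2305  0.091 ]
 [ 0.4843 -0.248   0.0766]
 [ 0.4825 -0.2244  0.0914]
 [ 0.4799 -0.217   0.0961]
 [ 0.4768 -0.2212  0.0935]
 [ 0.4736 -0.2264  0.0902]
 [ 0.4709 -0.2215  0.0932]
 [ 0.4825 -0.2221  0.0895]
 [ 0.4803 -0.2067  0.0992]
 [ 0.4767 -0.2197  0.091 ]
 [ 0.4741 -0.2139  0.0946]]<stdin>:6: RuntimeWarning: invalid value encountered in cast
```

```bash
python3 - <<'E'
from h import *
np.set_printoptions(precision=4,suppress=True)
a=np.radians(5.9);ex=np.array([np.cos(a),np.sin(a)]);ey=np.array([-ex[1],ex[0]])
O=np.array([.4443,-.235])
for n in("top","side"):
    C=cloud(load(n));m=(C[...,2]>.08)&(C[...,2]<.11)&(abs(C[...,0]-.48)<.05)&(abs(C[...,1]+.235)<.07)
    p=C[m];d=p[:,:2]-O;X,Y=d@ex,d@ey;k=abs(X-np.median(X))<.02
    print(n,k.sum(),p[k].mean(0),"x",np.percentile(X[k],[3,50,97]),"y",np.percentile(Y[k],[3,50,97]),"z",np.percentile(p[k,2],[10,50,90]))
    v,u=np.nonzero(m);print(u.min(),u.max(),v.min(),v.max())
t=load("top");c1=lambda x,y:(325+x/6-.5,230+y/6-.5)
for p in[(340,252),(490,232),(490,264),(340,272),(310,250),(335,285)]: print(p,atz(t,c1(*p),.09))
E
```

```text
top 77 [ 0.4784 -0.2309  0.0912] x [0.0288 0.0344 0.0398] y [-0.0323  0.0007  0.0351] z [0.0849 0.0909 0.0974]
381 402 270 275
side 70 [ 0.4772 -0.2243  0.0899] x [0.0273 0.0341 0.0388] y [-0.035   0.0097  0.0372] z [0.084  0.0906 0.0945]
356 362 187 202
(340, 252) [ 0.4812 -0.1958  0.09  ]
(490, 232) [ 0.4909 -0.2791  0.09  ]
(490, 264) [ 0.4732 -0.2787  0.09  ]
(340, 272) [ 0.4702 -0.1955  0.09  ]
(310, 250) [ 0.4826 -0.1792  0.09  ]
(335, 285) [ 0.463  -0.1926  0.09  ]
```

```bash
python3 -m inch '1 .99 -.48 0 0 0 0;1 .99 -.48 0 0 0 0;1 .99 -.48 0 0 0 0;1 .99 -.48 0 0 0 0;1 .99 -.48 0 0 0 0;1 .99 -.48 0 0 0 0;1 .99 -.48 0 0 0 0;1 .99 -.48 0 0 0 0;1 .99 -.48 0 0 0 0;1 .99 -.48 0 0 0 0'
python3 -m inch '1 .99 -.48 0 0 0 0;1 .99 -.48 0 0 0 0;1 .99 -.48 0 0 0 0;1 0 0 0 0 0 -1;1 0 0 0 0 0 -1;1 0 0 0 0 0 -1;1 0 0 0 0 0 -1;1 0 0 0 0 0 -1;1 0 0 0 0 0 -1;1 0 0 0 0 0 -1'
cat >> h.py <<'E'
def go(x,y,z,yawdeg,rpy=None,pos=None):
    "remaining move in tool units: shift BEFORE turning"
    from station import ctrl
    from scipy.spatial.transform import Rotation as Ro
    o=ctrl.get_obs();R=Ro.from_euler("xyz",o["eef_rot"])
    d=R.inv().apply(np.array([x,y,z])-o["ee_pos"])/.03
    G=Ro.from_euler("xyz",[np.pi,0,np.radians(yawdeg)])
    d2=G.inv().apply(np.array([x,y,z])-o["ee_pos"])/.03
    r=np.degrees((R.inv()*G).as_rotvec())/10
    print("t",round(o["time_s"],2),"pos",o["ee_pos"].round(4),"yaw",np.degrees(o["eef_rot"][2]).round(1),"w",o["grip_width"].round(4),"F",o["force"].round(1),"gf",round(float(o["grip_force"]),1))
    print("shift",d.round(2),"shift in goal frame (after turn)",d2.round(2),"turn",r.round(2))
E
python3 -c "from h import *;go(.478,-.231,.068,95.9)"
```

```text
time_s: 1.35
ee_pos: [0.4049, -0.2984, 0.1733]
eef_rot: [-3.141, 0.0, 0.302]
force: [-0.2, -0.0, 0.3]
grip_width: 0.094
grip_force: 0.0
time_s: 2.6
ee_pos: [0.4763, -0.2315, 0.1732]
eef_rot: [-3.141, -0.0, 1.529]
force: [-0.4, 0.0, 0.3]
grip_width: 0.0937
grip_force: 0.0Traceback (most recent call last):
  File "<string>", line 1, in <module>
    from h import *;go(.478,-.231,.068,95.9)
                    ~~^^^^^^^^^^^^^^^^^^^^^^
  File "h.py", line 25, in go
    print("t",round(o["time_s"],2),"pos",o["ee_pos"].round(4),"yaw",np.degrees(o["eef_rot"][2]).round(1),"w",o["grip_width"].round(4),"F",o["force"].round(1),"gf",round(float(o["grip_force"]),1))
                                                                                                             ^^^^^^^^^^^^^^^^^^^^^
AttributeError: 'float' object has no attribute 'round'
```

```bash
sed -i 's/o\["grip_width"\].round(4)/round(float(o["grip_width"]),4)/' h.py
python3 -m inch '1 0 .06 0 0 0 -.83;1 0 0 .9 0 0 0;1 0 0 .9 0 0 0;1 0 0 .9 0 0 0;1 0 0 .8 0 0 0;1 0 0 0 0 0 0;-.3 0 0 0 0 0 0;-1 0 0 0 0 0 0;-1 0 0 0 0 0 0;-1 0 0 0 0 0 0' 20
python3 -m inch '-1 0 0 0 0 0 0;-1 0 0 0 0 0 0'
python3 -c "from h import *;go(.478,-.231,.068,95.9)"
```

```text
time_s: 3.85
ee_pos: [0.4784, -0.2318, 0.0689]
eef_rot: [3.141, 0.0, 1.668]
force: [-0.1, 1.0, 0.8]
grip_width: 0.0572
grip_force: 0.0
time_s: 4.1
ee_pos: [0.4783, -0.2317, 0.0686]
eef_rot: [3.142, 0.0, 1.668]
force: [0.0, 0.6, 0.5]
grip_width: 0.0376
grip_force: 0.0
t 4.1 pos [ 0.4783 -0.2317  0.0686] yaw 95.6 w 0.0376 F [0.  0.6 0.5] gf 0.0
shift [ 0.03 -0.01  0.02] shift in goal frame (after turn) [ 0.03 -0.01  0.02] turn [ 0.    0.   -0.03]
```

Now finish closing the gripper, then slide along tool +y, which is the tray's +x.

```bash

python3 -m inch '-1 0 0 0 0 0 0;-1 0 0 0 0 0 0;-1 0 0 0 0 0 0;-1 0 0 0 0 0 0;-1 0 .3 0 0 0 0;-1 0 .6 0 0 0 0'
python3 -m inch '-1 0 .8 0 0 0 0;-1 0 .8 0 0 0 0;-1 0 .8 0 0 0 0;-1 0 .8 0 0 0 0'
```

```text
time_s: 4.85
ee_pos: [0.5058, -0.2291, 0.0687]
eef_rot: [3.141, 0.0, 1.668]
force: [-0.5, 0.2, 0.0]
grip_width: 0.0001
grip_force: 0.0
time_s: 5.35
ee_pos: [0.6019, -0.2194, 0.0684]
eef_rot: [3.142, -0.0, 1.669]
force: [-0.2, -0.5, -0.4]
grip_width: 0.0006
grip_force: 0.0
```

The gripper shut on nothing, so I need to look.

```bash
cat >> h.py <<'E'
def snap(f):
    from station import camera
    for n in("top","side"): np.savez(f"{n}{f}.npz",**camera(n))
def crop(n,f,x0,y0,x1,y1,s):
    im=load(n,f)["img"][y0:y1,x0:x1]
    im=cv2.resize(im,None,fx=s,fy=s,interpolation=cv2.INTER_CUBIC)
    for x in range(x0-x0%-10,x1,10): cv2.putText(im,str(x),((x-x0)*s,9),0,.33,(0,255,255),1)
    for y in range(y0-y0%-10,y1,10): cv2.putText(im,str(y),(0,int((y-y0+.5)*s)),0,.33,(0,255,255),1)
    return im
E
python3 - <<'E'
from h import *
snap("1")
a=crop("top","1",320,150,450,300,4);b=crop("side","1",225,140,390,260,3)
h=max(len(a),len(b));q=lambda i:cv2.copyMakeBorder(i,0,h-len(i),0,0,0)
im=np.hstack([q(a),q(b)]);im=cv2.resize(im,None,fx=min(1,800/im.shape[1]),fy=min(1,800/im.shape[1]));cv2.imwrite("pics/v1.png",im)
E
```

```text
(no output)
```

View pics/v1.png

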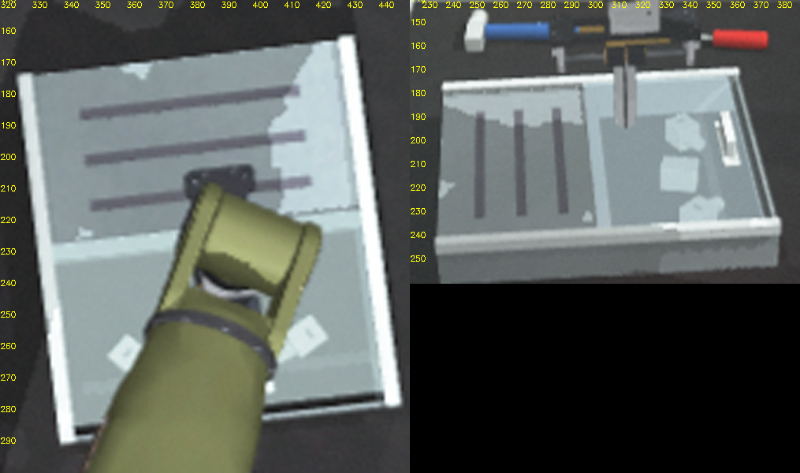

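The cover and tab haven't moved. The tab is still at side (350–363, 187–207), and the fingertips are at about (312,193). I'll check the projection of the TCP against the picture.

```bash
python3 - <<'E'
from h import *
from station import ctrl
np.set_printoptions(precision=4,suppress=True)
s=load("side","1");t=load("top","1")
def proj(c,p):
    q=c["view"][:3]@np.r_[p,1];return (c["intrinsics"]@q/q[2])[:2]
p=ctrl.get_obs()["ee_pos"];print(p,proj(s,p),proj(s,p+[0,0,.02]))
print("tab centre",proj(s,[.478,-.231,.09]),proj(t,[.478,-.231,.09]))
C=cloud(s)
print("depth pts at finger");print(C[150:200:5,312]);print(C[186:210:3,354:364:2].reshape(-1,3))
E
```

```text
[ 0.6023 -0.2191  0.0681] [316.3203 201.7362] [316.2161 196.0138]
tab centre [358.4327 193.2163] [391.782 272.292]
depth pts at finger
[[ 0.6107 -0.1893  0.2558]
 [ 0.6113 -0.1964  0.2365]
 [ 0.6115 -0.1936  0.2223]
 [ 0.6116 -0.1902  0.2085]
 [ 0.6127 -0.2098  0.1812]
 [ 0.6132 -0.2161  0.1611]
 [ 0.6134 -0.2119  0.147 ]
 [ 0.6134 -0.2024  0.136 ]
 [ 0.6138 -0.2054  0.1173]
 [ 0.6162 -0.2576  0.0672]]
[[ 0.4883 -0.3114  0.0656]
 [ 0.482  -0.3136  0.0643]
 [ 0.4758 -0.3147  0.0636]
 [ 0.4703 -0.3032  0.0706]
 [ 0.4635 -0.314   0.0639]
 [ 0.4888 -0.2923  0.0666]
 [ 0.4846 -0.2514  0.0919]
 [ 0.4784 -0.2565  0.0888]
 [ 0.4703 -0.297   0.0637]
 [ 0.464  -0.2997  0.062 ]
 [ 0.4893 -0.2756  0.0663]
 [ 0.4847 -0.2441  0.086 ]
 [ 0.4793 -0.2321  0.0935]
 [ 0.4732 -0.236   0.091 ]
 [ 0.465  -0.2764  0.0657]
 [ 0.4899 -0.2566  0.0676]
 [ 0.4844 -0.2458  0.0744]
 [ 0.4797 -0.219   0.0914]
 [ 0.4743 -0.2107  0.0966]
 [ 0.4656 -0.2607  0.065 ]
 [ 0.4901 -0.2447  0.0646]
 [ 0.4842 -0.2439  0.0651]
 [ 0.4803 -0.2017  0.092 ]
 [ 0.4746 -0.1993  0.0936]
 [ 0.4687 -0.2016  0.0921]
 [ 0.4906 -0.2287  0.0643]
 [ 0.4849 -0.2237  0.0675]
 [ 0.48   -0.2035  0.0805]
 [ 0.4746 -0.1935  0.087 ]
 [ 0.4686 -0.198   0.084 ]
 [ 0.4909 -0.2152  0.0624]
 [ 0.4851 -0.2125  0.0642]
 [ 0.4801 -0.1952  0.0755]
 [ 0.4739 -0.202   0.071 ]
 [ 0.4679 -0.2055  0.0687]
 [ 0.4915 -0.1956  0.0647]
 [ 0.4858 -0.1935  0.0662]
 [ 0.4803 -0.1869  0.0705]
 [ 0.4741 -0.1928  0.0666]
 [ 0.4684 -0.1907  0.068 ]]
```

```bash
python3 - <<'E'
from h import *
cv2.imwrite("pics/v2.png",np.hstack([crop("side","1",295,135,395,225,5)[:450],crop("side","0",335,175,375,225,7)[:450] if 0 else cv2.copyMakeBorder(crop("side","0",335,175,375,225,7),0,100,0,0,0)]))
E
```

```text
(no output)
```

View pics/v2.png

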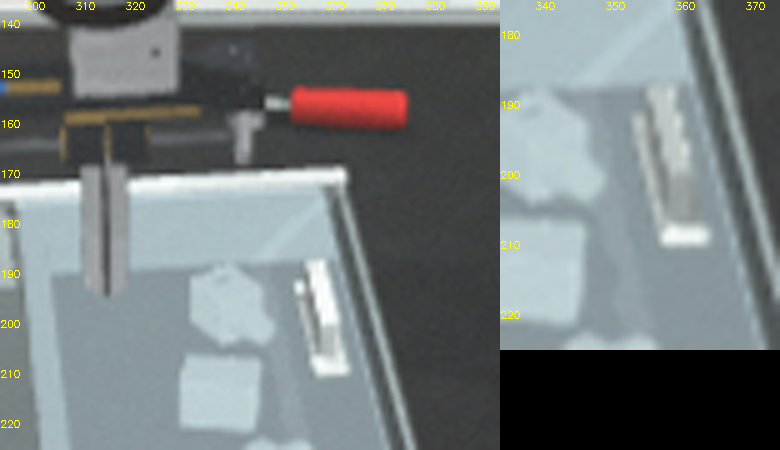

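The fingertips appear at side (313.5,193), but the reported TCP projects to (316,202). So the real tips are about 30 mm higher than the reported pose, which explains why they closed above the tab. I'll quantify this.

```bash
python3 - <<'E'
from h import *
np.set_printoptions(precision=4,suppress=True)
s=load("side","1");C=cloud(s);t=load("top","1");T=cloud(t)
m=C[172:191,309:318].reshape(-1,3);print("finger face median",np.nanmedian(m,0))
y=np.nanmedian(m,0)[1]
for uv in[(313.5,193.3),(313.5,170)]:
    o,d=ray(s,uv);print(o+d*(y-o[1])/d[1])
# gripper body underside/topmost etc
for v in range(130,172,4):print(v,np.nanmedian(C[v,306:326],0),np.nanmedian(C[v,335:345],0))
print(np.nanmedian(T[205:213,382:400].reshape(-1,3),0))
E
```

```text
finger face median [ 0.6105 -0.2127  0.1364]
[ 0.6099 -0.2127  0.1015]
[ 0.6085 -0.2127  0.1795]
130 [ 0.6001 -0.1899  0.3157] [ 0.5209 -1.3248 -0.2485]
134 [ 0.6017 -0.1902  0.3036] [ 0.5207 -1.3394 -0.2765]
138 [ 0.6004 -0.1856  0.2941] [ 0.5281 -0.7575  0.0007]
142 [ 0.6004 -0.1859  0.2819] [ 0.5284 -0.723   0.0021]
146 [ 0.6011 -0.1998  0.2624] [ 0.5348 -0.2371  0.2425]
150 [ 0.6013 -0.197   0.2516] [ 0.535  -0.2167  0.2408]
154 [ 0.6016 -0.1967  0.2394] [ 0.5353 -0.1933  0.241 ]
158 [ 0.6018 -0.2023  0.2238] [ 0.5323 -0.4149  0.106 ]
162 [ 0.6018 -0.1867  0.2199] [ 0.5351 -0.196   0.2144]
166 [ 0.6022 -0.1856  0.2078] [ 0.5318 -0.5464  0.0021]
170 [ 0.6041 -0.4026  0.0697] [ 0.5321 -0.4014  0.0701]
[ 0.6716 -0.2092  0.2437]
```

```bash

python3 -m inch '-1 0 0 .5 0 0 0;-1 0 0 .4 0 0 0;-1 0 0 .1 0 0 0;-1 0 0 0 0 0 0'
python3 -m inch '-1 0 0 .1 0 0 0;-1 0 0 0 0 0 0'|sed -n '2p;4p'
python3 -m inch '-1 0 0 .06 0 0 0;-1 0 0 0 0 0 0'|sed -n '2p;4p'
python3 -m inch '-1 0 0 .06 0 0 0;-1 0 0 0 0 0 0'|sed -n '2p;4p'
```

```text
time_s: 5.95
ee_pos: [0.6005, -0.2198, 0.0384]
eef_rot: [-3.141, -0.0, 1.668]
force: [0.1, -0.2, -0.5]
grip_width: 0.0007
grip_force: 0.0
ee_pos: [0.6007, -0.2198, 0.0356]
force: [0.0, 0.9, 0.2]
ee_pos: [0.6006, -0.2197, 0.0336]
force: [-0.5, 0.6, -0.3]
ee_pos: [0.6006, -0.2197, 0.0318]
force: [-0.4, 0.6, -0.5]
```

```bash

python3 -m inch '-1 0 0 .06 0 0 0;-1 0 0 0 0 0 0'|sed -n '2p;4p'
python3 -m inch '-1 0 0 .05 0 0 0;-1 0 0 0 0 0 0'|sed -n '2p;4p'
```

```text
ee_pos: [0.6009, -0.2198, 0.0304]
force: [-0.2, -0.1, 3.1]
ee_pos: [0.6016, -0.2198, 0.0303]
force: [-1.5, 2.8, 13.1]
```

```bash

python3 -m inch '-1 0 0 .05 0 0 0;-1 0 0 0 0 0 0'|sed -n '2p;4p'
```

```text
ee_pos: [0.6025, -0.2197, 0.0302]
force: [-2.3, 4.3, 21.8]
```

Contact came at a reported z of 0.0303. The cover top is at 0.062, so real z = reported + 0.032. Now I regrip the tab at the corrected height.

```bash

python3 -m inch '-1 0 0 -.8 0 0 0;-1 0 0 -.9 0 0 0;1 0 -.7 0 0 0 0;1 0 -.7 0 0 0 0;1 0 -.7 0 0 0 0;1 0 -.7 0 0 0 0;1 0 -.7 0 0 0 0;1 0 -.6 0 0 0 0;1 0 0 0 0 0 0;1 0 0 0 0 0 0'
python3 -c "from h import *;go(.478,-.231,.0375,95.9)"
```

```text
time_s: 8.7
ee_pos: [0.4789, -0.2318, 0.0782]
eef_rot: [3.141, 0.0, 1.668]
force: [-0.2, -0.1, -0.1]
grip_width: 0.0772
grip_force: 0.0
t 8.7 pos [ 0.4789 -0.2318  0.0782] yaw 95.6 w 0.0772 F [-0.2 -0.1 -0.1] gf 0.0
shift [ 0.03 -0.03  1.36] shift in goal frame (after turn) [ 0.03 -0.03  1.36] turn [ 0.    0.   -0.03]
```

```bash

python3 -m inch '1 0 0 .7 0 0 0;1 0 0 .66 0 0 0;-1 0 0 0 0 0 0;-1 0 0 0 0 0 0;-1 0 0 0 0 0 0;-1 0 0 0 0 0 0;-1 0 0 0 0 0 0;-1 0 0 0 0 0 0;-1 0 0 0 0 0 0;-1 0 0 0 0 0 0' 25
```

```text
time_s: 9.95
ee_pos: [0.4783, -0.2317, 0.0373]
eef_rot: [-3.142, -0.0, 1.668]
force: [-0.2, 0.2, 0.5]
grip_width: 0.0175
grip_force: 0.0
```

```bash

python3 -m inch '-1 0 0 0 0 0 0;-1 0 0 0 0 0 0;-1 0 .2 0 0 0 0;-1 0 .4 0 0 0 0;-1 0 .6 0 0 0 0'
python3 -m inch '-1 0 .6 0 0 0 0;-1 0 .6 0 0 0 0;-1 0 .6 0 0 0 0;-1 0 .6 0 0 0 0;-1 0 .6 0 0 0 0;-1 0 .5 0 0 0 0;-1 0 .3 0 0 0 0;-1 0 .2 0 0 0 0;-1 0 0 0 0 0 0'
```

```text
time_s: 10.58
ee_pos: [0.5148, -0.2281, 0.0373]
eef_rot: [-3.141, -0.0, 1.668]
force: [-3.1, -1.4, 1.9]
grip_width: 0.0115
grip_force: 25.0
time_s: 11.7
ee_pos: [0.6342, -0.2165, 0.0374]
eef_rot: [3.14, 0.0, 1.668]
force: [1.8, -2.5, 0.5]
grip_width: 0.0116
grip_force: 25.0
```

```bash

python3 -m inch '1 0 0 0 0 0 0;1 0 0 0 0 0 0;1 0 0 0 0 0 0;1 0 0 0 0 0 0;1 0 0 -.9 0 0 0;1 0 0 -1 0 0 0;1 0 0 -1 0 0 0;1 0 0 -1 0 0 0' | sed -n '2p;5p'
python3 -m inch '1 1 -.5 0 0 0 0;1 1 -.5 0 0 0 0;1 1 -.5 0 0 0 0;1 1 -.5 0 0 0 0;1 1 -.5 0 0 0 0;1 1 -.5 0 0 0 0;1 1 -.5 0 0 0 0;1 1 -.5 0 0 0 0;1 1 -.5 0 0 0 0;1 1 -.5 0 0 0 0'
python3 - <<'E'
from h import *
snap("2")
a=crop("top","2",325,225,445,300,6)[:450];b=crop("side","2",305,165,395,265,6)[:600]
cv2.imwrite("pics/v3.png",a);cv2.imwrite("pics/v4.png",b)
E
```

```text
ee_pos: [0.6334, -0.2164, 0.1553]
grip_width: 0.0881
time_s: 13.95
ee_pos: [0.4543, 0.0683, 0.1545]
eef_rot: [3.141, -0.0, 1.668]
force: [0.6, -0.7, -0.2]
grip_width: 0.0941
grip_force: 0.0
```

View pics/v3.png

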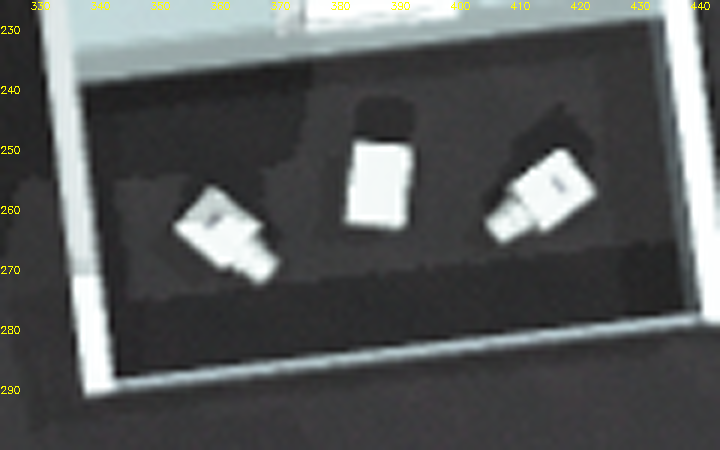

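The cover is clear and the tray is in view. The left fitting has its body at (361,262) and tip at (368,270). The right fitting has its body at (415,257) and tip at (406,264). The offcut is at (387,256). I fit the outlines in code and cross-check with the side view.

```bash
cat > fit.py <<'E'
from h import *
def fits(f,n,box,k,thr):
    c=load(n,f);x0,y0,x1,y1=box
    g=cv2.cvtColor(c["img"][y0:y1,x0:x1],cv2.COLOR_BGR2GRAY)
    g=cv2.resize(g,None,fx=6,fy=6,interpolation=cv2.INTER_CUBIC)
    b=(g>thr).astype(np.uint8)
    cs,_=cv2.findContours(b,cv2.RETR_EXTERNAL,cv2.CHAIN_APPROX_NONE)
    for ct in cs:
        x,y,w,h=cv2.boundingRect(ct)
        if cv2.contourArea(ct)<1200 or w>150 or h>150 or min(x,y)<=1 or x+w>=b.shape[1]-1 or y+h>=b.shape[0]-1: continue
        m=np.zeros_like(b);cv2.drawContours(m,[ct],-1,1,-1)
        body=cv2.morphologyEx(m,cv2.MORPH_OPEN,cv2.getStructuringElement(cv2.MORPH_ELLIPSE,(k,k)))
        w=lambda p,z=.022:atz(c,(x0+(p[0]+.5)/6-.5,y0+(p[1]+.5)/6-.5),z)
        P=lambda mm:np.array([w(q)[:2] for q in np.argwhere(mm)[::7,::-1]])*1000
        A,B=P(m),P(body)
        r=cv2.minAreaRect(B.astype(np.float32));ra=cv2.minAreaRect(A.astype(np.float32))
        d=A.mean(0)-B.mean(0)
        print(n,"all",A.mean(0).round(1),"body",np.round(r[0],1),np.round(r[1],1),"ang",round(r[2],1),"whole rect",np.round(ra[0],1),np.round(ra[1],1),round(ra[2],1),"dir",np.degrees(np.arctan2(d[1],d[0])).round(1),np.hypot(*d).round(1))
E
python3 - <<'E'
from fit import *
fits("2","top",(342,240,432,276),44,130)
fits("2","side",(318,183,358,232),30,130)
s=load("side","2");print(cv2.cvtColor(s["img"],cv2.COLOR_BGR2GRAY)[180:235:3,315:362:3])
E
```

```text
top all [ 509.5 -138.6] body [ 511.7 -136.2] [45.4 33.9] ang 49.4 whole rect [ 507.4 -141.6] [59.3 34.2] 49.7 dir -131.3 3.9
top all [ 528.7 -320. ] body [ 531.  -323.7] [34.3 45.6] ang 37.5 whole rect [ 526.5 -317.1] [34.2 63.2] 35.3 dir 119.7 5.0
top all [ 537.5 -226.9] body [ 537.3 -226.9] [35.4 47.7] ang 83.8 whole rect [ 537.8 -226.6] [35.8 49. ] 82.0 dir 48.6 0.4
side all [ 535.9 -230.7] body [ 536.1 -229.7] [76.4 48.9] ang 87.3 whole rect [ 536.6 -230.6] [77.4 49.7] 86.6 dir -52.6 0.5
side all [ 525.1 -331.5] body [ 527.2 -331.8] [39.2 79.7] ang 3.6 whole rect [ 527.9 -328.2] [45.  95.1] 6.0 dir 86.5 3.5
[[121 121 121 122 121 121 121 123  68  64  59  60  59  65  93  91]
 [120 123 120 122 121 120 123 122  85  62  81  68  74  63  66  60]
 [121 124 122 122 123 119 123 121 114  62  63  61  61  93 100  97]
 [ 87  81  81  73  65  62  64 169 234 154 160  67  61  70  62  47]
 [ 68  65  66  66  65  64 115 227 228 178 188  88  68  65  74 126]
 [ 65  71  70  69  67  62 114 124 203 168 188 107  56  59  66  58]
 [ 63  72  69  66  60  58 116 123 145 159 163 126  59  68  53  51]
 [ 64  70  72  70  69  58  56  99 141 125 150 177 150 180  52  52]
 [ 66  70  70  68  68  69  69  62  71  52  47  60 138 151  51  49]
 [ 69  70  70  69  70  64 227 226 226 220 214  63 139 151  53  50]
 [ 76  65  71  68  69  74 230 229 230 230 230  66 138 152  52  52]
 [ 90  66  70  65  64  75 140 138 138 136 171  65 163 168  53  51]
 [120  63  71  58  57  66 141 138 141 139 157  68 164 159  52  50]
 [148  63  66  63  64  67 137 141 141 139 153  60 166 160  50  51]
 [159  60  70  68  67  67  64  62  62  59  59  98 171 159  53  50]
 [149  53  60  59  60  60  67  67  66 128 166 232 186 161 202  53]
 [147  50  55  57  57  55  57  69 134 172 160 219 236 171  99  52]
 [148  61  57  57  56  56  54  54 124 128 139 224 185 181  62  53]
 [148  74  66  73  95 116 124 148 172 175 181 194 194 195 175 240]]
```

View pics/v4.png

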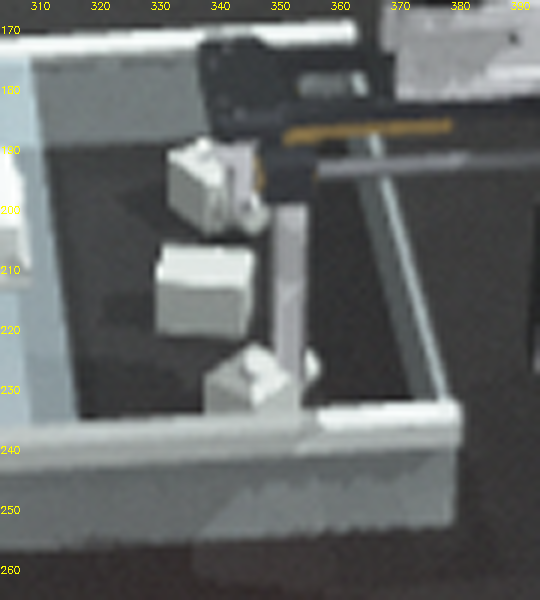

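The left fitting is at (0.5145,-0.133) with its spigot at -130°. The right one is at (0.533,-0.3265) with its spigot at 126.5°. The tote yaw is -4.1°. Now I go to the left fitting.

```bash

python3 -m inch '1 0 0 0 0 0 1;1 0 0 0 0 0 1;1 0 0 0 0 0 1;1 0 0 0 0 0 1;.6 0 0 0 0 0 .59' | sed -n 3p
python3 -m inch '.6 -.64 .98 0 0 0 0;.6 -.64 .98 0 0 0 0;.6 -.64 .98 0 0 0 0;.6 -.64 .98 0 0 0 0;.6 -.64 .98 0 0 0 0;.6 -.64 .98 0 0 0 0;.6 0 0 1 0 0 0;.6 0 0 1 0 0 0;.6 0 0 1 0 0 0;.6 0 0 0 0 0 0'
python3 -c "from h import *;go(.5145,-.133,-.021,49.7)"
```

```text
eef_rot: [3.141, -0.0, 0.862]
time_s: 15.92
ee_pos: [0.514, -0.1347, 0.0627]
eef_rot: [-3.138, 0.001, 0.867]
force: [0.2, 0.0, 0.8]
grip_width: 0.075
grip_force: 0.0
t 15.93 pos [ 0.514  -0.1347  0.0627] yaw 49.7 w 0.075 F [0.2 0.  0.8] gf 0.0
shift [ 0.06 -0.01  2.79] shift in goal frame (after turn) [ 0.06 -0.02  2.79] turn [-0.02  0.01 -0.  ]
```

```bash

python3 -m inch '.6 .06 0 .8 0 0 0;.6 0 0 .8 0 0 0;.6 0 0 .7 0 0 0;.6 0 0 .45 0 0 0;.6 0 0 0 0 0 0;-1 0 0 0 0 0 0;-1 0 0 0 0 0 0;-1 0 0 0 0 0 0;-1 0 0 0 0 0 0' 30
python3 -m inch '-1 0 0 0 0 0 0;-1 0 0 0 0 0 0;-1 0 0 0 0 0 0'
```

```text
time_s: 17.05
ee_pos: [0.5163, -0.1331, -0.0179]
eef_rot: [3.141, -0.0, 0.867]
force: [-0.3, -0.3, 0.1]
grip_width: 0.0383
grip_force: 0.0
time_s: 17.42
ee_pos: [0.5161, -0.1331, -0.0181]
eef_rot: [-3.141, 0.0, 0.867]
force: [-1.2, 1.4, 2.3]
grip_width: 0.0317
grip_force: 30.0
```

```bash

python3 -m inch '-1 0 0 -.5 0 0 0;-1 0 0 -.9 0 0 0;-1 0 0 -.9 0 0 0;-1 0 0 -.7 0 0 0;-1 .5 -.37 0 0 0 0;-1 .98 -.75 0 0 0 0;-1 .98 -.75 0 0 0 0;-1 .98 -.75 0 0 0 0;-1 .98 -.75 0 0 0 0;-1 .98 -.75 0 0 0 0'
python3 -m inch '-1 .98 -.75 0 0 0 0;-1 .98 -.75 0 0 0 0;-1 .98 -.75 0 0 0 0;-1 .98 -.75 0 0 0 0;-1 .98 -.75 0 0 0 0;-1 .98 -.75 0 0 0 0;-1 .5 -.37 0 0 0 0;-1 0 0 0 0 0 .9;-1 0 0 0 0 0 .9;-1 0 0 0 0 0 .9'
python3 -m inch '-1 0 0 0 0 0 .9;-1 0 0 0 0 0 .9;-1 0 0 0 0 0 .88;-1 0 0 0 0 0 0'
python3 -c "from h import *;go(.54,.311,-.018,-4.1)"
```

```text
time_s: 18.68
ee_pos: [0.526, 0.0725, 0.0712]
eef_rot: [-3.141, 0.001, 0.868]
force: [0.4, -0.4, -2.7]
grip_width: 0.0315
grip_force: 30.0
time_s: 19.92
ee_pos: [0.5387, 0.3106, 0.0713]
eef_rot: [3.141, 0.001, 0.391]
force: [0.4, 0.1, -2.0]
grip_width: 0.0321
grip_force: 30.0
time_s: 20.42
ee_pos: [0.5388, 0.3106, 0.0715]
eef_rot: [3.141, 0.001, -0.071]
force: [-1.0, 0.9, -2.6]
grip_width: 0.0317
grip_force: 30.0
t 20.43 pos [0.5388 0.3106 0.0715] yaw -4.1 w 0.0317 F [-1.   0.9 -2.6] gf 30.0
shift [ 0.04 -0.02  2.98] shift in goal frame (after turn) [ 0.04 -0.02  2.98] turn [0. 0. 0.]
```

```bash

python3 -m inch '-1 0 0 .6 0 0 0;-1 0 0 .7 0 0 0;-1 0 0 .7 0 0 0;-1 0 0 .5 0 0 0;-1 0 0 .25 0 0 0;-1 0 0 .1 0 0 0;-1 0 0 .1 0 0 0;-1 0 0 0 0 0 0'
python3 -m inch '-1 0 0 .05 0 0 0;-1 0 0 0 0 0 0' | sed -n '2p;4p'
```

```text
time_s: 21.42
ee_pos: [0.5393, 0.3109, -0.0164]
eef_rot: [-3.141, -0.0, -0.072]
force: [0.4, 0.2, -3.0]
grip_width: 0.0317
grip_force: 30.0
ee_pos: [0.5392, 0.3108, -0.0181]
force: [0.3, -0.1, -2.2]
```

```bash

python3 -m inch '-1 0 0 .05 0 0 0;-1 0 0 0 0 0 0' | sed -n '2p;4p'
python3 -m inch '-1 0 0 .02 0 0 0;-1 0 0 0 0 0 0' | sed -n '2p;4p'
```

```text
ee_pos: [0.5393, 0.3109, -0.0191]
force: [-1.5, -1.4, 4.0]
ee_pos: [0.5394, 0.3109, -0.0191]
force: [-4.7, -2.4, 11.3]
```

```bash

python3 -m inch '.5 0 0 0 0 0 0;.5 0 0 0 0 0 0;.5 0 0 0 0 0 0;.5 0 0 -.4 0 0 0;.5 0 0 -.9 0 0 0;.5 0 0 -1 0 0 0;.5 0 0 -1 0 0 0;.5 .03 .5 0 0 0 0;.5 .06 .97 0 0 0 0;.5 .06 .97 0 0 0 0' | sed -n '1,2p;5p'
python3 -m inch '.5 .06 .97 0 0 0 0;.5 .06 .97 0 0 0 0;.5 .06 .97 0 0 0 0;.5 .06 .97 0 0 0 0;.5 .06 .97 0 0 0 0;.5 .06 .97 0 0 0 0;.5 .06 .97 0 0 0 0;.5 .06 .97 0 0 0 0;.5 .06 .97 0 0 0 0;.5 .06 .97 0 0 0 0' | sed -n 2p
python3 -m inch '.5 .06 .97 0 0 0 0;.5 .06 .97 0 0 0 0;.5 .06 .97 0 0 0 0;.5 .06 .97 0 0 0 0;.5 .06 .97 0 0 0 0;.5 .06 .97 0 0 0 0;.5 .06 .97 0 0 0 0;.5 .06 .97 0 0 0 0;.5 .06 .97 0 0 0 0;.5 .03 .5 0 0 0 0' | sed -n 2p
python3 -m inch '.5 0 0 0 0 0 -1;.5 0 0 0 0 0 -1;.5 0 0 0 0 0 -1;.5 0 0 0 0 0 -1;.5 0 0 0 0 0 -1;.5 0 0 0 0 0 -1;.5 0 0 0 0 0 -1;.5 0 0 0 0 0 -1;.5 0 0 0 0 0 -1;.5 0 0 0 0 0 -1' | sed -n 2,3p
python3 -m inch '.5 0 0 0 0 0 -1;.5 0 0 0 0 0 -1;.5 0 0 0 0 0 -1;.5 0 0 0 0 0 0' | sed -n 2,3p
python3 - <<'E'
from h import *;go(.5333,-.3265,-.018,126.5)
c=load("top","2")
import numpy as np
E
```

```text
time_s: 23.42
ee_pos: [0.5378, 0.2359, 0.0779]
grip_width: 0.0705
ee_pos: [0.5346, -0.0555, 0.078]
ee_pos: [0.5317, -0.3328, 0.0779]
ee_pos: [0.5323, -0.3311, 0.0783]
eef_rot: [-3.141, -0.001, 1.68]
ee_pos: [0.5324, -0.3312, 0.0784]
eef_rot: [-3.141, -0.001, 2.196]
t 27.68 pos [ 0.5324 -0.3312  0.0784] yaw 125.8 w 0.0704 F [-0.9  0.3  0.7] gf 0.0
shift [0.11 0.12 3.21] shift in goal frame (after turn) [0.11 0.12 3.21] turn [-0.   -0.   -0.07]
```

```bash
python3 -m inch '.5 .11 .12 .8 0 0 -.07;.5 0 0 .8 0 0 0;.5 0 0 .8 0 0 0;.5 0 0 .5 0 0 0;.5 0 0 .3 0 0 0;.5 0 0 0 0 0 0' | sed -n '2p;4p'
python3 -m inch '-1 0 0 0 0 0 0;-1 0 0 0 0 0 0;-1 0 0 0 0 0 0;-1 0 0 0 0 0 0;-1 0 0 0 0 0 0;-1 0 0 0 0 0 0' 30
python3 - <<'E'
from fit import *
snap("3")
c=load("top","3");g=c["img"][240:280,205:303].astype(int)
b,gr,r=g[...,0],g[...,1],g[...,2]
m=(gr>120);v,u=np.nonzero(m);print(m.sum(),u.min()+205,u.max()+205,v.min()+240,v.max()+240)
pts=np.array([atz(c,(x+205,y+240),.021)[:2] for y,x in zip(v,u)])*1000
print(cv2.minAreaRect(pts.astype(np.float32)))
C=cv2.resize(c["img"][235:285,200:310],None,fx=6,fy=6,interpolation=2);cv2.imwrite("pics/v5.png",C)
E
```

```text
ee_pos: [0.5336, -0.3267, -0.0174]
force: [-0.9, 0.0, 1.0]
time_s: 29.18
ee_pos: [0.5337, -0.3268, -0.0171]
eef_rot: [-3.142, 0.0, 2.209]
force: [-1.1, -0.7, 1.4]
grip_width: 0.0319
grip_force: 30.0
145 226 236 253 269
((527.5857543945312, 315.31396484375), (34.720726013183594, 55.40553283691406), 88.98770141601562)
```

The left fitting lies correctly in cell 1, with its outline centred at (0.528,0.315) and 55 mm long. The right one is now gripped, so I carry it to cell 0.

```bash

python3 -m inch '-1 0 0 -.5 0 0 0;-1 0 0 -.9 0 0 0;-1 0 0 -.9 0 0 0;-1 0 0 -.7 0 0 0;-1 .5 .36 0 0 0 0;-1 1 .72 0 0 0 0;-1 1 .72 0 0 0 0;-1 1 .72 0 0 0 0;-1 1 .72 0 0 0 0;-1 1 .72 0 0 0 0'
python3 -m inch '-1 1 .72 0 0 0 0;-1 1 .72 0 0 0 0;-1 1 .72 0 0 0 0;-1 1 .72 0 0 0 0;-1 1 .72 0 0 0 0;-1 1 .72 0 0 0 0;-1 1 .72 0 0 0 0;-1 .5 .36 0 0 0 0;-1 0 0 0 0 0 -.9;-1 0 0 0 0 0 -.9'
python3 -m inch '-1 0 0 0 0 0 -1;-1 0 0 0 0 0 -1;-1 0 0 0 0 0 -1;-1 0 0 0 0 0 -.13;-1 0 0 0 0 0 0'
python3 -c "from h import *;go(.528,.155,-.018,175.9)"
```

```text
time_s: 30.52
ee_pos: [0.5296, -0.1209, 0.0718]
eef_rot: [-3.141, -0.001, 2.21]
force: [0.9, -0.1, -3.0]
grip_width: 0.0323
grip_force: 30.0
time_s: 31.78
ee_pos: [0.5258, 0.1541, 0.0721]
eef_rot: [-3.141, -0.001, 2.529]
force: [0.1, -0.3, -4.8]
grip_width: 0.0318
grip_force: 30.0
time_s: 32.4
ee_pos: [0.5263, 0.1538, 0.0725]
eef_rot: [-3.141, -0.0, 3.067]
force: [0.7, -0.4, -3.0]
grip_width: 0.0318
grip_force: 30.0
t 32.4 pos [0.5263 0.1538 0.0725] yaw 175.7 w 0.0318 F [ 0.7 -0.4 -3. ] gf 30.0
shift [-0.05  0.04  3.02] shift in goal frame (after turn) [-0.05  0.04  3.02] turn [-0.   -0.   -0.02]
```

```bash

python3 -m inch '-1 0 0 .6 0 0 0;-1 0 0 .7 0 0 0;-1 0 0 .7 0 0 0;-1 0 0 .5 0 0 0;-1 0 0 .25 0 0 0;-1 0 0 .1 0 0 0;-1 0 0 .1 0 0 0;-1 0 0 0 0 0 0' | sed -n '2p;4p'
python3 -m inch '-1 0 0 .03 0 0 0;-1 0 0 0 0 0 0' | sed -n '2p;4p'
```

```text
ee_pos: [0.5268, 0.1539, -0.0155]
force: [-0.4, -0.1, -3.9]
ee_pos: [0.5267, 0.1538, -0.0165]
force: [0.3, -0.4, -3.5]
```

```bash

python3 -m inch '-1 0 0 .03 0 0 0;-1 0 0 0 0 0 0' | sed -n '2p;4p'
```

```text
ee_pos: [0.5266, 0.1538, -0.0176]
force: [0.1, -0.2, -3.2]
```

```bash

python3 -m inch '-1 0 0 .03 0 0 0;-1 0 0 0 0 0 0' | sed -n '2p;4p'
```

```text
ee_pos: [0.5268, 0.1539, -0.0181]
force: [-2.0, -1.4, 3.7]
```

```bash

python3 -m inch '.5 0 0 0 0 0 0;.5 0 0 0 0 0 0;.5 0 0 0 0 0 0;.5 0 0 -.4 0 0 0;.5 0 0 -.9 0 0 0;.5 0 0 -1 0 0 0;.5 0 0 -1 0 0 0;.5 0 0 -.4 0 0 0;.5 0 0 0 0 0 1;.5 0 0 0 0 0 1' | sed -n '1,2p;5p'
python3 -m inch '.5 0 0 0 0 0 1;.5 0 0 0 0 0 1;.5 0 0 0 0 0 1;.5 0 0 0 0 0 1;.5 0 0 0 0 0 1;.5 0 0 0 0 0 1;.5 -.5 .09 0 0 0 0;.5 -1 .18 0 0 0 0;.5 -1 .18 0 0 0 0;.5 -1 .18 0 0 0 0' | sed -n '2,3p'
python3 -m inch '.5 -1 .18 0 0 0 0;.5 -1 .18 0 0 0 0;.5 -1 .18 0 0 0 0;.5 -1 .18 0 0 0 0;.5 -1 .18 0 0 0 0;.5 -1 .18 0 0 0 0;.5 -1 .18 0 0 0 0;.5 -1 .18 0 0 0 0;.5 -1 .18 0 0 0 0;.5 0 0 0 0 0 0' | sed -n '2,3p'
python3 - <<'E'
from fit import *
go(.6342,-.2165,.0375,95.6)
snap("4")
c=load("top","4")
for a in(205,255):
    g=c["img"][243:279,a:a+46].astype(int);m=g[...,1]>120;v,u=np.nonzero(m)
    pts=np.array([atz(c,(x+a,y+243),.021)[:2] for y,x in zip(v,u)])*1000
    print(m.sum(),cv2.minAreaRect(pts.astype(np.float32)) if len(pts) else "")
cv2.imwrite("pics/v6.png",np.vstack([cv2.copyMakeBorder(crop("top","4",200,235,310,290,5),0,0,0,100,0),crop("side","4",235,160,365,220,5)[:275,:650]]))
E
```

```text
time_s: 35.4
ee_pos: [0.5264, 0.1538, 0.0923]
grip_width: 0.0708
ee_pos: [0.5564, 0.0494, 0.0923]
eef_rot: [-3.141, 0.0, 1.679]
ee_pos: [0.6317, -0.2147, 0.0918]
eef_rot: [-3.141, -0.0, 1.675]
t 37.9 pos [ 0.6317 -0.2147  0.0918] yaw 96.0 w 0.0703 F [-0.2  0.9 -0.7] gf 0.0
shift [-0.07  0.08  1.81] shift in goal frame (after turn) [-0.07  0.08  1.81] turn [-0.   -0.    0.04]
145 ((527.5857543945312, 315.31396484375), (34.720726013183594, 55.40553283691406), 88.98770141601562)
148 ((514.4232177734375, 156.13577270507812), (34.66009521484375, 55.318946838378906), 89.008544921875)
```

View pics/v6.png

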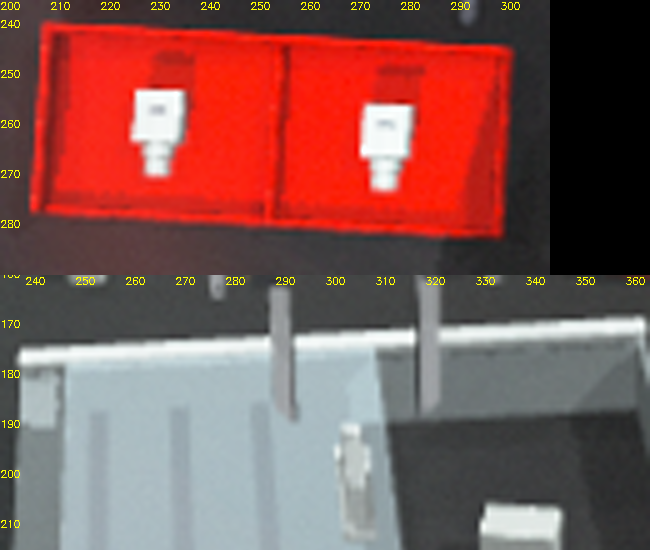

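```bash

python3 -m inch '.5 -.07 .08 .6 0 0 .04;.5 0 0 .7 0 0 0;.5 0 0 .5 0 0 0;-1 0 0 0 0 0 0;-1 0 0 0 0 0 0;-1 0 0 0 0 0 0;-1 0 0 0 0 0 0;-1 0 0 0 0 0 0;-1 0 0 0 0 0 0;-1 0 0 0 0 0 0' 30
```

```text
time_s: 39.25
ee_pos: [0.6348, -0.2141, 0.0386]
eef_rot: [-3.141, -0.0, 1.667]
force: [0.1, 0.1, 0.6]
grip_width: 0.0119
grip_force: 30.0
```

Both fittings lie square in their cells with spigots towards the lip, tips at about (229,270) and (275,273). The tab is gripped again, so I pull the cover shut, slowly at the end.

```bash

python3 -m inch '-1 0 -.3 0 0 0 0;-1 0 -.6 0 0 0 0;-1 0 -.6 0 0 0 0;-1 0 -.6 0 0 0 0;-1 0 -.6 0 0 0 0;-1 0 -.6 0 0 0 0;-1 0 -.6 0 0 0 0;-1 0 -.6 0 0 0 0;-1 0 -.4 0 0 0 0;-1 0 0 0 0 0 0'
python3 -m inch '-1 0 -.15 0 0 0 0;-1 0 -.1 0 0 0 0;-1 0 0 0 0 0 0' | sed -n '2p;4,5p'
python3 -m inch '-1 0 -.1 0 0 0 0;-1 0 -.1 0 0 0 0;-1 0 0 0 0 0 0' | sed -n '2p;4,5p'
```

```text
time_s: 40.5
ee_pos: [0.4876, -0.2284, 0.0386]
eef_rot: [-3.141, -0.0, 1.666]
force: [-2.7, -2.0, -1.7]
grip_width: 0.0119
grip_force: 30.0
ee_pos: [0.481, -0.229, 0.0385]
force: [0.3, -4.0, -2.8]
grip_width: 0.0118
ee_pos: [0.475, -0.2296, 0.0385]
force: [0.1, -4.6, -2.3]
grip_width: 0.0118
```

```bash

for i in 1; do :; done
python3 -m inch '-1 0 -.1 0 0 0 0;-1 0 -.1 0 0 0 0;-1 0 0 0 0 0 0' | sed -n '2p;4,5p'
python3 -m inch '-1 0 -.1 0 0 0 0;-1 0 0 0 0 0 0' | sed -n '2p;4,5p'
python3 -m inch '-1 0 -.1 0 0 0 0;-1 0 0 0 0 0 0' | sed -n '2p;4,5p'
```

```text
ee_pos: [0.4691, -0.2302, 0.0386]
force: [1.0, -5.5, -2.2]
grip_width: 0.0117
ee_pos: [0.4661, -0.2305, 0.0386]
force: [-0.1, -5.2, -3.0]
grip_width: 0.0119
ee_pos: [0.4631, -0.2308, 0.0386]
force: [0.4, -5.6, -2.9]
grip_width: 0.0115
```

```bash

python3 -m inch '-1 0 -.1 0 0 0 0;-1 0 -.1 0 0 0 0;-1 0 0 0 0 0 0' | sed -n '2p;4,5p'
python3 -m inch '-1 0 -.1 0 0 0 0;-1 0 0 0 0 0 0' | sed -n '2p;4,5p'
```

```text
ee_pos: [0.4627, -0.2309, 0.0387]
force: [46.8, -1.2, -30.7]
grip_width: 0.012
ee_pos: [0.4613, -0.2311, 0.0386]
force: [61.4, -0.6, -40.6]
grip_width: 0.0151
```

The stop was felt at x ≈ 0.463 with 47 N. I unload, release and retreat upward.

```bash

python3 -m inch '-1 0 .12 0 0 0 0;-1 0 .1 0 0 0 0' | sed -n '2p;4,5p'
python3 -m inch '.3 0 0 0 0 0 0;.6 0 0 0 0 0 0;.6 0 0 0 0 0 0;.6 0 0 0 0 0 0;.6 0 0 -.5 0 0 0;.6 0 0 -1 0 0 0;.6 0 0 -1 0 0 0;.6 0 0 -1 0 0 0;.6 0 0 -1 0 0 0;.6 0 0 0 0 0 0'
python3 - <<'E'
from fit import *
snap("5")
a=np.radians(5.9);ex=np.array([np.cos(a),np.sin(a)]);ey=np.array([-ex[1],ex[0]]);O=np.array([.4443,-.235])
for f in "05":
  for n in("side","top"):
    C=cloud(load(n,f));m=(C[...,2]>.08)&(C[...,2]<.1)&(abs(C[...,0]-.47)<.05)&(abs(C[...,1]+.235)<.07)
    d=C[m][:,:2]-O;X=d@ex;print(f,n,m.sum(),np.median(X) if m.sum() else None)
fits("5","top",(375,240,400,276),44,150)
E
```

```text
ee_pos: [0.4625, -0.2308, 0.0385]
force: [0.0, -6.7, -2.7]
grip_width: 0.0116
time_s: 44.25
ee_pos: [0.4616, -0.2313, 0.1765]
eef_rot: [3.138, 0.003, 1.667]
force: [-0.5, 0.3, -0.9]
grip_width: 0.0753
grip_force: 0.0
0 side 70 0.03414936509144869
0 top 76 0.03445885858897649
5 side 77 0.020229349641737372
5 top 6 0.02047540366564303
```

```bash
python3 -c "
from station import ticket
print(ticket.hand_in())"
```

```text
the job is handed in; nothing more can be done
None
```

The job is handed in at about 44 s on the clock, with no verdict returned: both fittings lie square in their own cells with spigots to the front lip, the offcut was left in the tray, and the cover was pulled shut until it met its stop (about 47 N felt).

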